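# Roll the slats of a lay-up jig home with a hand roller

### The job

Take the spring-loaded roller from its rack and roll it along the jig from one end to the other in one pass, without lifting it off on the way and pressing firmly but never with more than 25 N, until all six slats are pushed fully home, flush with the rim. Only the roller may touch the jig; then hang the roller back in its rack, let go, and leave everything else where it is.

Things in the scene. Friction and masses are not known exactly. Their poses are not given: they have to be found in the camera images.
- roller: Spring-loaded hand roller, about 0.48 kg, hanging upright in the rack at the start. Origin: on its mid-line, level with the lowest point of the unloaded drum; z up, y along the drum's axle, x the way it rolls (a half turn makes no difference). Steel crossbar over the drum: 24 mm in x, 150 mm in y, from 52 to 62 mm above the origin.
- roller_grip (a point): Centre of the roller's upright square wooden grip, 32 x 32 mm and 50 mm tall, 97 mm above the roller's origin (grip from 72 to 122 mm). Axes as the roller's.
- roller_bottom (a point): Lowest point of the free-turning black rubber drum (48 mm diameter, 80 mm long, axle 24 mm higher) at mid-length. Drum and fork are sprung against the grip: they begin to give at about 8 N on the drum, then 5 N for each mm, up to 8 mm; this point then moves up towards the grip.
- rack: Fixed dark steel stand for the roller, base 75 x 170 mm. Origin: centre of underside; y along the roller's axle. Two uprights 126 mm apart (centres) in y, each 18 mm wide, seats 62 mm above the table with a 10 mm high lip at either x side. The crossbar's ends lie on the seats: 5 mm play each way in x, 8 mm each way in y.
- rack_seat (a point): Where the roller's origin belongs when it hangs in the rack: 10 mm above the rack's origin.
- jig: Base of the lay-up jig, fixed to the table: 250 mm (its x) x 125 mm (its y) x 12 mm, origin centre of underside. On four levelling screws it carries an aluminium bed, 250 x 112 mm, with six pale wooden slats side by side along x, each 34.5 mm in x and 90 mm in y, centres 36.5 mm apart, the row centred on the jig.
- jig_end_a (a point): Nominal point over the centre of slat 0, at the jig's -x end, 46 mm above the table: the middle height of the bed's rim. The screws stand as the last user left them: the true height is up to 9 mm off either way and the bed slopes up to 0.06 rad along x, differently each time; no given pose shows this. It does not move under load.
- jig_end_b (a point): Nominal point over the centre of slat 5, at the jig's +x end, 46 mm above the table (true height as uncertain). Slats start 3 mm above the rim. One yields at about 9 N; climbing from a sunk slat to a raised one takes about 11 N down and some 5 N along. A slat stays where it was pushed. 12 to 20 N is a good working load.
- slat0 (a joint): How far slat 0 (counted from the jig's -x end) has been pushed in, m: 0 standing 3 mm proud, 0.003 fully home, flush with the rim.
- slat1 (a joint): How far slat 1 (counted from the jig's -x end) has been pushed in, m: 0 standing 3 mm proud, 0.003 fully home, flush with the rim.
- slat2 (a joint): How far slat 2 (counted from the jig's -x end) has been pushed in, m: 0 standing 3 mm proud, 0.003 fully home, flush with the rim.
- slat3 (a joint): How far slat 3 (counted from the jig's -x end) has been pushed in, m: 0 standing 3 mm proud, 0.003 fully home, flush with the rim.
- slat4 (a joint): How far slat 4 (counted from the jig's -x end) has been pushed in, m: 0 standing 3 mm proud, 0.003 fully home, flush with the rim.
- slat5 (a joint): How far slat 5 (counted from the jig's -x end) has been pushed in, m: 0 standing 3 mm proud, 0.003 fully home, flush with the rim.
- pot: Bystander: small metal jar, 52 mm wide, 75 mm tall, between jig and rack. Origin centre of underside.
- spanner: Bystander: spanner, 130 mm long, lying between jig and rack.
- carton: Bystander: small blue carton, 70 x 110 x 45 mm. Origin centre of underside.
- carton2: Bystander: a second carton of the same size. Origin centre of underside.
- canister: Bystander: green can, 66 mm wide, 110 mm tall. Origin centre of underside.
- blade: Bystander: skate blade, 260 mm long, lying near the far edge.
- driver: Bystander: screwdriver lying at the left.
Things that resemble listed ones, but are neither listed nor needed, are in the scene too. What is meant by the roller is not blue, and is the smaller of those in its own colour.

How it is judged:
By the outcome, as a careful person would: the job done as asked, in the order asked, and still so for the second after the job is handed in, with the robot touching nothing.
It also fails if it takes over 72 s, if anything falls off the work surface, if the arm or the gripper's body presses on something with over 40 N, if the wrist force passes 120 N, or if a joint passes its speed limit or range.

### The arm

A 6-joint arm with a two-finger parallel gripper is mounted at the origin on the work surface. World frame = base frame: x ahead of the robot, y to its left, z up, the work surface at z = 0. Lengths are in m, angles in rad, forces in N, time in s.
With the tool pointing down it reaches from about 0.35 to 0.775 m from the base axis. Payload 7.3 kg.
Tool frame: the origin (TCP) lies between the finger pads; the fingertips stand 25 mm ahead of it and the grasp point (between the pads) lies 6 mm ahead of it; y points along the fingers, z is the direction in which the jaws open and shut, and the axes are right-handed (so a half turn about y gives the same grasp; the last joint's range is limited). The gripper opens to 92 mm and grips with 3 to 60 N. Pads are 19 mm wide; open, the fingers measure 130 mm over their backs; the gripper's body (75 mm by 190 mm) begins 47 mm behind the grasp point.
Start: joints at [-1.286, 0.342, 1.524, -0, 1.275, -0.146], TCP at [0.219, -0.477, 0.252] pointing down, gripper open.
Joint ranges: [-2.53, 2.53], [-0.77, 2.02], [0.04, 2.7], [-1, 4.14], [0.28, 2.66], [-3.11, 3.11]. Speed limits (rad/s): [2.57, 2.57, 3.14, 3.14, 3.14, 3.14].

### API

Orientations are given as [roll, pitch, yaw] about the fixed x, y, z axes, in that order (R = Rz(yaw) Ry(pitch) Rx(roll)).
In Python, from cell import sensors, read_camera, hand_in gives the robot as it stands. The module is installed in compiled form; this text tells all that it offers.
- The arm moves only by the tool send_rows, never from a script. Its argument "motion" is a list that holds one entry, the list of rows, each a list of 4 numbers: the shift along the tool's x, y, z in m, then the turn about the tool's y in degrees. In form: [[[tx, ty, tz, twist], ...]]. A call has 1 to 8 rows; each row is the pose to reach, as a shift and turn from the pose measured when the call began, along the tool's axes at that moment; what a row does not reach only later rows make up. A row lasts 1/10 s, in which the tool goes at most 50 mm and 8.59 degrees, less where a joint would pass 70% of its speed; a pose out of reach is approached as far as the arm can. A call with a gripper value outside its range is refused whole. "gripper" is the opening, from 0 (shut) to 1 (fully open), set as the call begins (left out, the last holds). The fingers move at their own pace and stop on an object; "grip_force" is the grip in N (left out, the last holds). Time passes only in rows, so rows that repeat a pose let the fingers close. It gives the time, the measured TCP pose, the force and the opening at its end, in the units of the state.
- sensors.observe(): the state, without advancing time (a new reading comes with each control period).
- read_camera(name): name is "scene" or "side" or "wrist"; returns a dict with "frame" (384x512x3 uint8, red, green, blue), "fx", "fy", "cx", "cy" (pixels), "extrinsics" (4x4, takes a point from world to camera coordinates). Camera axes: x right, y up, looking along -z (the intrinsics and any distortion apply to the point x, -y, -z); pixel columns grow to the right and rows downward; lengths in m; the calibration is good to about 2 mm. A picture is of the moment at which its call begins. There is no depth.
- hand_in(): hands the job in, once; it reports no verdict.
The state is a dict: "time": time; "qpos": joint angles; "qvel": joint speeds; "joint_efforts": joint torques, N m; "tool_pos": TCP position; "tool_rot": TCP orientation; "contact_force": force on the tool from outside, world axes, zero at the start; "torque": the same for the moment, N m; "opening": finger opening in m.
Only numpy, scipy, OpenCV 4.12 (cv2) and the standard library are available. Lean on these libraries where they do the work, as an engineer would, in place of code of your own. Each camera call takes 0.05 s, during which the arm holds its last target.

## Working session

There is one attempt and no reset: what is moved stays moved. The work goes in short steps, Python scripts to look and compute and a tool call to move; the robot and the scene stay as the last step left them, time stands still between calls to the robot, and variables do not carry over. Pictures are saved under pics/ and viewed, and the job is handed in when it is done.

Besides the shell and the picture viewer there is one more tool, called after "Emit:" as name(argument=value, ...) on one line, values as JSON. send_rows: Moves the arm, as the interface text tells. Its arguments: {"type":"object","properties":{"motion":{"type":"array"},"gripper":{"type":"number"},"grip_force":{"type":"number"}},"required":["motion"]}

```bash
mkdir -p pics
cat > h.py <<'E'
import numpy as np, cv2
from cell import sensors, read_camera, hand_in
def snap(n,f):
    c=read_camera(n); cv2.imwrite('pics/'+f,cv2.cvtColor(c['frame'],cv2.COLOR_RGB2BGR))
    np.savez('pics/'+f[:-4]+'.npz',**{k:np.array(v) for k,v in c.items()}); return c
def proj(c,p):
    p=np.atleast_2d(p); q=(c['extrinsics']@np.c_[p,np.ones(len(p))].T)[:3]
    return np.c_[c['cx']+c['fx']*q[0]/-q[2], c['cy']+c['fy']*(-q[1])/-q[2]]
def ray(c,u,v):
    E=np.array(c['extrinsics']);d=np.array([(u-c['cx'])/c['fx'],-(v-c['cy'])/c['fy'],-1.])
    R=E[:3,:3];return -R.T@E[:3,3], R.T@d
def onz(c,u,v,z):
    o,d=ray(c,u,v);return o+d*(z-o[2])/d[2]
def ld(f): return dict(np.load('pics/'+f+'.npz',allow_pickle=True))
E
python3 - <<'E'
from h import *
for n in ['scene','side','wrist']:
    c=snap(n,n+'0.png'); print(n,c.keys(),c['fx'],c['fy'],c['cx'],c['cy'],np.round(c['extrinsics'],3).tolist())
print(sensors.observe())
E
```

```text
scene dict_keys(['frame', 'fx', 'fy', 'cx', 'cy', 'extrinsics']) 388.27708857001437 388.27708857001437 260.13557969591 194.03459928046317 [[-0.873, 0.489, -0.008, 0.529], [-0.412, -0.727, 0.55, 0.189], [0.263, 0.483, 0.835, -1.396], [0.0, 0.0, 0.0, 1.0]]
side dict_keys(['frame', 'fx', 'fy', 'cx', 'cy', 'extrinsics']) 363.75144658467116 363.75144658467116 262.56777451347426 187.758030058665 [[-0.971, -0.237, 0.022, 0.591], [0.161, -0.587, 0.794, -0.151], [-0.175, 0.775, 0.608, -1.063], [0.0, 0.0, 0.0, 1.0]]
wrist dict_keys(['frame', 'fx', 'fy', 'cx', 'cy', 'extrinsics']) 296.13064315042016 296.13064315042016 255.72977200861627 189.60025047013175 [[0.418, -0.909, -0.001, -0.523], [0.874, 0.402, -0.273, 0.033], [0.248, 0.113, 0.962, -0.39], [0.0, 0.0, 0.0, 1.0]]
{'time': 0.15, 'qpos': array([-1.28601542e+00,  3.42554368e-01,  1.52477605e+00, -3.06071010e-05,
        1.27535638e+00, -1.45949261e-01]), 'qvel': array([-0.00092762, -0.00347886, -0.00385032, -0.0008251 , -0.00095022,
        0.00115096]), 'joint_efforts': array([ 1.29340417e-03, -4.31471944e+01, -2.44353265e+01,  7.18118087e-02,
        5.37980441e-02, -8.84766700e-05]), 'tool_pos': array([ 0.21916938, -0.47678187,  0.25121641]), 'tool_rot': array([-1.57188310e+00,  1.30164223e-04, -2.71085363e+00]), 'contact_force': array([-0.50855494,  0.11249815, -0.17259516]), 'torque': array([ 0.0220369 , -0.02002506, -0.00191868]), 'opening': 0.09198762692841299}
```

View pics/scene0.png

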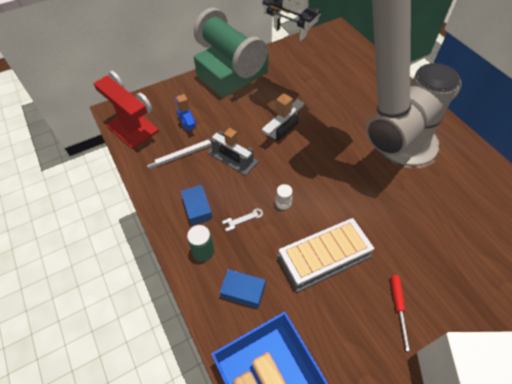

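View pics/side0.png

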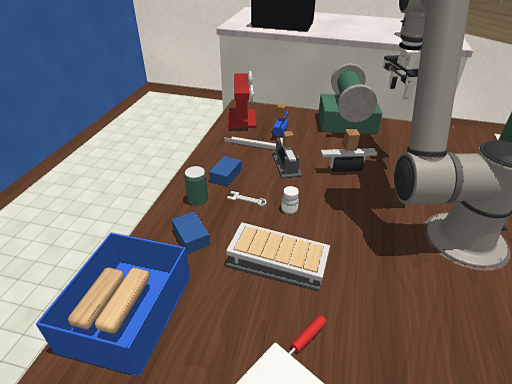

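View pics/wrist0.png

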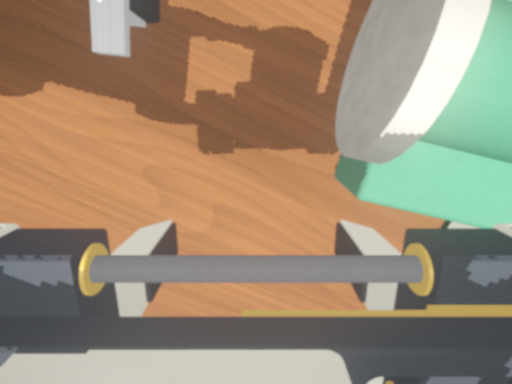

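Run:
```python
import cv2,numpy as np
a=cv2.imread('pics/scene0.png')[80:185,160:320]; b=cv2.imread('pics/side0.png')[95:195,240:400]
cv2.imwrite('pics/cropA.png',cv2.resize(a,None,fx=5,fy=5,interpolation=cv2.INTER_CUBIC))
cv2.imwrite('pics/cropB.png',cv2.resize(b,None,fx=5,fy=5,interpolation=cv2.INTER_CUBIC))
```

```text
(no output)
```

View pics/cropA.png

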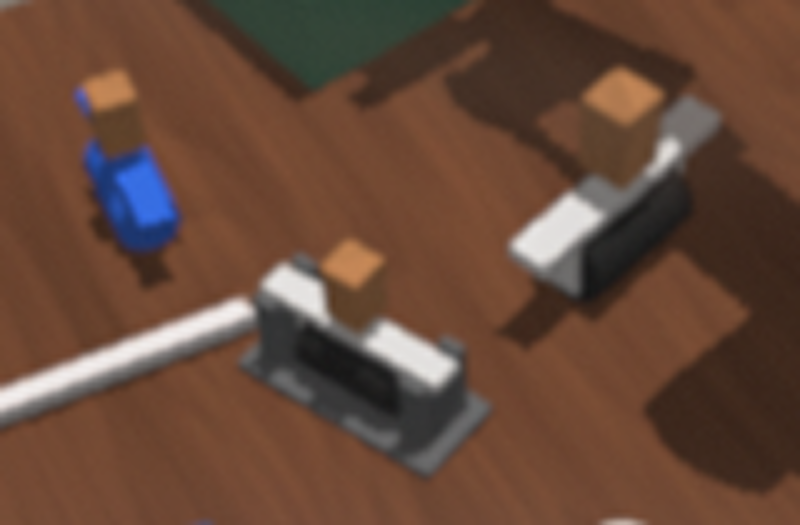

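View pics/cropB.png

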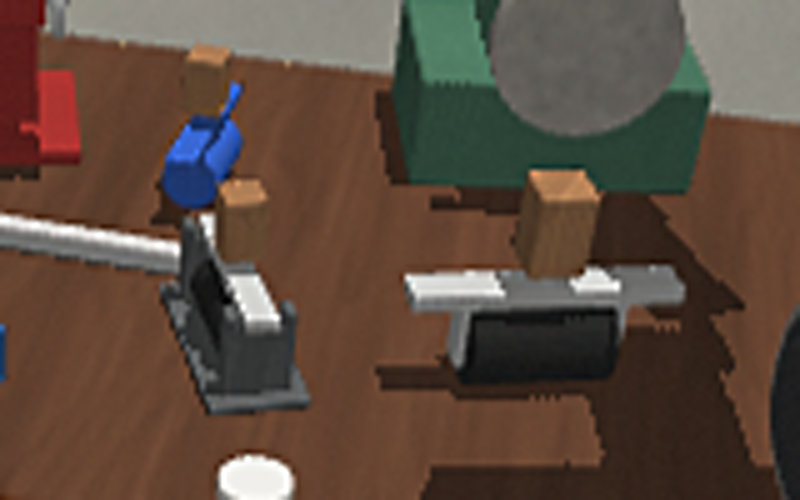

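Run:
```python
from h import *
import cv2
S=ld('scene0');D=ld('side0')
f=lambda o,p:((p[0]+.5)/5-.5+o[0],(p[1]+.5)/5-.5+o[1])
A=(160,80);B=(240,95)
for p in [(323,265),(352,240),(385,262),(350,288),(353,264)]: print('grip top scene',onz(S,*f(A,p),.132).round(4))
for p in [(242,192),(218,190),(234,180),(265,187),(250,205)]: print('grip top side',onz(D,*f(B,p),.132).round(4))
for p in [(240,362),(490,407),(428,475)]: print('rack base scene',onz(S,*f(A,p),.004).round(4))
for p in [(208,408),(308,400),(162,290)]: print('rack side',onz(D,*f(B,p),.004).round(4))
for n,o in [('scene0',(270,210,380,295)),('side0',(215,215,340,295))]:
    a=cv2.imread(f'pics/{n}.png')[o[1]:o[3],o[0]:o[2]]
    cv2.imwrite(f'pics/jig_{n}.png',cv2.resize(a,None,fx=6,fy=6,interpolation=cv2.INTER_CUBIC))
```

```text
grip top scene [ 0.5973 -0.25    0.132 ]
grip top scene [ 0.5712 -0.2602  0.132 ]
grip top scene [ 0.5614 -0.2326  0.132 ]
grip top scene [ 0.591  -0.2239  0.132 ]
grip top scene [ 0.5801 -0.2412  0.132 ]
grip top side [ 0.5803 -0.2473  0.132 ]
grip top side [ 0.5971 -0.2455  0.132 ]
grip top side [ 0.589  -0.2629  0.132 ]
grip top side [ 0.566  -0.2589  0.132 ]
grip top side [ 0.5716 -0.2306  0.132 ]
rack base scene [ 0.6465 -0.307   0.004 ]
rack base scene [ 0.5125 -0.1846  0.004 ]
rack base scene [ 0.5775 -0.1542  0.004 ]
rack side [ 0.5807 -0.1627  0.004 ]
rack side [ 0.5137 -0.1914  0.004 ]
rack side [ 0.6463 -0.3077  0.004 ]
```

View pics/jig_scene0.png

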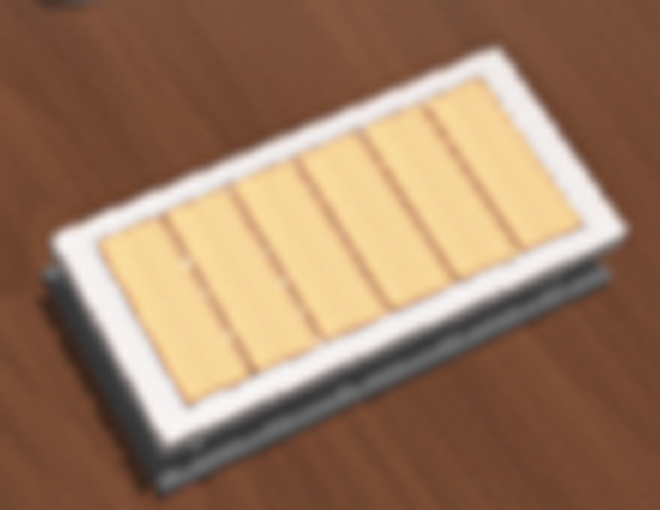

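View pics/jig_side0.png

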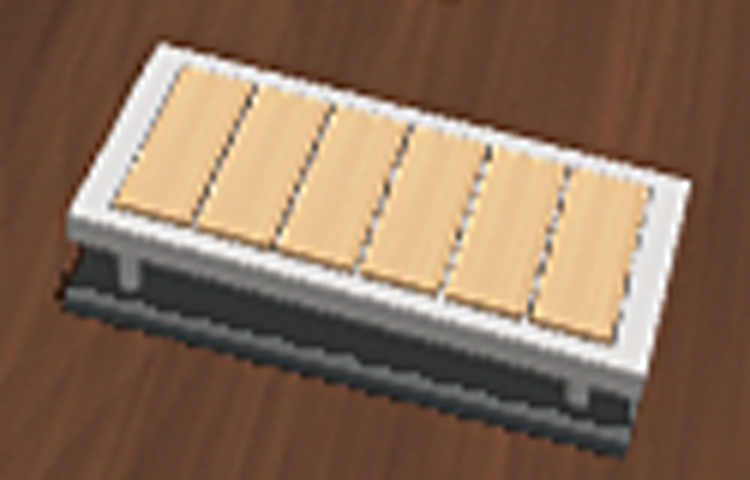

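Run:
```python
from h import *
S=ld('scene0');D=ld('side0')
f=lambda o,p:((p[0]+.5)/6-.5+o[0],(p[1]+.5)/6-.5+o[1])
s=dict(L=(55,238),T=(498,45),R=(628,230),B=(170,445)); d=dict(TL=(163,42),TR=(692,182),BR=(640,372),BL=(72,218))
for k,p in s.items(): print(k,onz(S,*f((270,210),p),.046).round(4))
for k,p in d.items(): print(k,onz(D,*f((215,215),p),.046).round(4))
def tri(a,b):
    o1,d1=ray(S,*a);o2,d2=ray(D,*b); t=np.linalg.lstsq(np.c_[d1,-d2],o2-o1,rcond=None)[0]
    p,q=o1+t[0]*d1,o2+t[1]*d2; return (p+q)/2,np.linalg.norm(p-q)
P={}
for a,b in [('L','TL'),('T','TR'),('R','BR'),('B','BL')]:
    P[a],e=tri(f((270,210),s[a]),f((215,215),d[b])); print(a,P[a].round(4),e.round(4))
c=sum(P.values())/4; print(c)
g=[tri((230.2,132.4),(288.0,133.0))]; print(g)
for a,b in ('LT','TR','RB','BL'): print(a,b,np.linalg.norm(P[a]-P[b]), np.degrees(np.arctan2(*(P[b]-P[a])[[1,0]])))
```

```text
L [0.6315 0.1561 0.046 ]
T [0.3829 0.1743 0.046 ]
R [0.3904 0.2875 0.046 ]
B [0.6387 0.2704 0.046 ]
TL [0.6361 0.1432 0.046 ]
TR [0.3835 0.1699 0.046 ]
BR [0.3942 0.2816 0.046 ]
BL [0.6427 0.2608 0.046 ]
L [0.6332 0.1594 0.0592] 0.0048
T [0.3844 0.1753 0.0504] 0.0018
R [0.3947 0.2896 0.0551] 0.0007
B [0.6402 0.272  0.0569] 0.0037
[0.51309198 0.22408054 0.05540587]
[(array([ 0.58007616, -0.23971583,  0.13514899]), np.float64(0.0024801824694090572))]
L T 0.24948689090417694 176.3458888299781
T R 0.11486221627569054 84.85091132397307
R B 0.24614839509007405 -4.096726917196804
B L 0.11285197705961318 -93.550554337733
```

```bash
cat >> h.py <<'E'
from scipy.spatial.transform import Rotation as Ro
def to(p,jaw=None,st=None):
    st=st or sensors.observe(); R=Ro.from_euler('xyz',st['tool_rot']).as_matrix()
    s=R.T@(np.array(p)-st['tool_pos']); ja=np.degrees(np.arctan2(R[1,2],R[0,2]))
    print('t',round(st['time'],2),'pos',st['tool_pos'].round(4),'jaw',round(ja,2),'ydown',R[:,1].round(4),'F',st['contact_force'].round(2),'M',st['torque'].round(2),'open',round(st['opening'],4))
    tw=0 if jaw is None else -((jaw-ja+180)%360-180)
    print('shift',s.round(4),'twist',round(tw,2)); return s,tw
E
python3 - <<'E'
from h import *
to([.58,-.2425,.25],25)
print(sensors.observe()['qpos'])
S=ld('scene0');D=ld('side0')
print('big roller grip',onz(S,284.3,98.5,.15),onz(D,352,130,.15),'blue',onz(S,182,98,.12),onz(S,285,190,.075))
E
```

```text
t 0.15 pos [ 0.2192 -0.4768  0.2512] jaw -65.32 ydown [-3.e-04  1.e-03 -1.e+00] F [-0.51  0.11 -0.17] M [ 0.02 -0.02 -0.  ] open 0.092
shift [-0.4257  0.0013 -0.0622] twist -90.32
[-1.28601542e+00  3.42554368e-01  1.52477605e+00 -3.06071010e-05
  1.27535638e+00 -1.45949261e-01]
big roller grip [ 0.35882862 -0.2721455   0.15      ] [ 0.36431226 -0.29731911  0.15      ] blue [ 0.64973611 -0.47839377  0.12      ] [0.52054139 0.00537176 0.075     ]
```

Emit:
send_rows(motion=[[[-0.03,0,-0.005,-5],[-0.07,0,-0.01,-13],[-0.115,0,-0.017,-21],[-0.16,0,-0.024,-29],[-0.205,0,-0.03,-37],[-0.25,0,-0.037,-45],[-0.295,0,-0.043,-53],[-0.34,0,-0.05,-61]]])

```text
time: 0.95
tool_pos: [0.5086, -0.288, 0.2511]
tool_rot: [-1.572, 0.001, -1.64]
contact_force: [0.1, -0.7, 0.5]
opening: 0.0916
```

```bash
python3 -c "
from h import *
to([.56,-.2425,.25],25)"
```

```text
t 0.95 pos [ 0.5086 -0.288   0.2511] jaw -3.99 ydown [-7.0e-04  1.2e-03 -1.0e+00] F [ 0.06 -0.69  0.49] M [-0.03 -0.13 -0.01] open 0.0916
shift [-0.049   0.0011  0.0481] twist -28.99
```

Emit:
send_rows(motion=[[[-0.015,0,0.015,-8],[-0.03,0,0.03,-16],[-0.04,0,0.04,-24],[-0.049,0,0.048,-29],[-0.049,0,0.048,-29]]])

```text
time: 1.45
tool_pos: [0.5606, -0.2413, 0.2505]
tool_rot: [-1.571, 0.002, -1.132]
contact_force: [0.3, -0.5, -0.3]
opening: 0.0915
```

```bash
python3 -c "
from h import *
to([.58,-.2425,.113],25)
c=snap('wrist','w1.png');print(proj(c,[.58,-.2425,.132]))
E=c['extrinsics'];print('cam',-E[:3,:3].T@E[:3,3])"
```

```text
t 1.45 pos [ 0.5606 -0.2413  0.2505] jaw 25.16 ydown [-0.0013  0.002  -1.    ] F [ 0.25 -0.46 -0.26] M [ 0.01 -0.2  -0.  ] open 0.0915
shift [0.0097 0.1375 0.0171] twist 0.16
[[274.2764715  203.46020239]]
cam [ 0.52927819 -0.17369992  0.38321037]
```

View pics/w1.png

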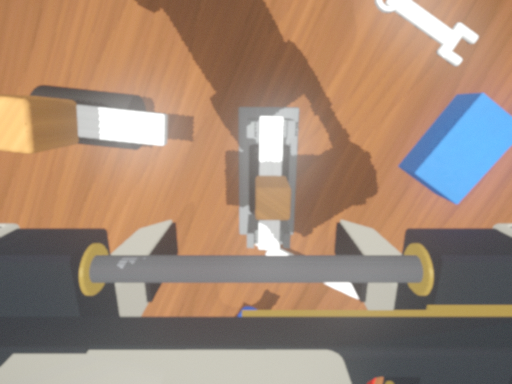

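```bash
python3 -c "
import cv2
a=cv2.imread('pics/w1.png')[95:275,200:350]
cv2.imwrite('pics/w1c.png',cv2.resize(a,None,fx=3.3,fy=3.3,interpolation=cv2.INTER_CUBIC))"
```

```text
(no output)
```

View pics/w1c.png

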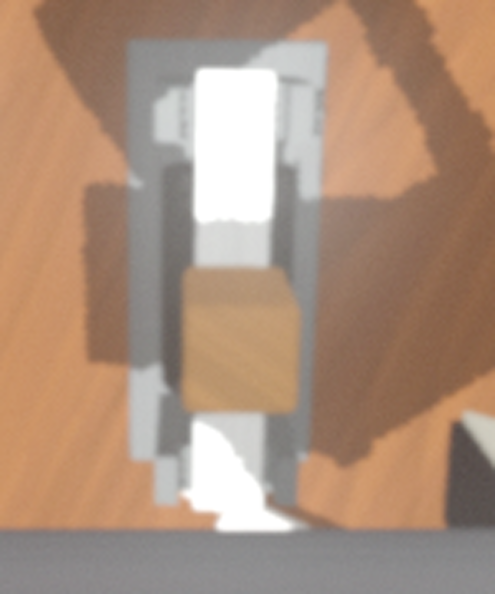

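```bash
python3 -c "
from h import *
c=ld('w1')
f=lambda x,y:((x+.5)/3.3-.5+200,(y+.5)/3.3-.5+95)
u=lambda x,y,z:onz(c,*f(x,y),z)
g=[u(*p,.132) for p in [(187,308),(300,306),(295,412),(182,408)]];print(np.round(g,4),np.mean(g,0))
for a,b in [(0,1),(1,2),(3,2),(0,3)]: d=g[b]-g[a];print(np.linalg.norm(d),np.degrees(np.arctan2(d[1],d[0])))
a=u(235.5,68,.072);b=u(229,415,.072);d=b-a;print('bar',a,b,np.degrees(np.arctan2(d[1],d[0])))
a=u(195,68,.072);b=u(276,68,.072);print('barw',np.linalg.norm(a-b))
a=u(128,40,.004);b=u(328,40,.004);print('base',a,b,np.linalg.norm(a-b),np.degrees(np.arctan2(*(b-a)[[1,0]])))
"
```

```text
[[ 0.5594 -0.2363  0.132 ]
 [ 0.5864 -0.223   0.132 ]
 [ 0.5989 -0.2506  0.132 ]
 [ 0.5703 -0.2627  0.132 ]] [ 0.57872994 -0.24316227  0.132     ]
0.03012730453691056 26.209164900466337
0.030227372429559668 -65.61156678456656
0.031094050665881397 22.98898392253256
0.028527345943448388 -67.56552960705449
bar [ 0.54737155 -0.1753025   0.072     ] [ 0.59563514 -0.27946526  0.072     ] -65.1394529100165
barw 0.025030677628103102
base [ 0.510518   -0.18360453  0.004     ] [ 0.57816836 -0.15182467  0.004     ] 0.07474310076354031 25.162550914951478
```

```bash
python3 -c "
from h import *
to([.579,-.243,.115],25)"
```

```text
t 1.5 pos [ 0.5599 -0.242   0.2506] jaw 24.97 ydown [-0.0016  0.0016 -1.    ] F [ 0.09 -0.59 -0.24] M [-0.03 -0.12  0.03] open 0.0916
shift [0.0092 0.1356 0.017 ] twist -0.03
```

Emit:
send_rows(motion=[[[0.009,0.03,0.017,0],[0.009,0.065,0.017,0],[0.009,0.1,0.017,0],[0.009,0.125,0.017,0],[0.009,0.1355,0.017,0],[0.009,0.1355,0.017,0]]])

```text
time: 2.1
tool_pos: [0.5779, -0.243, 0.1138]
tool_rot: [-1.573, 0.004, -1.137]
contact_force: [0.6, -0.4, -0.4]
opening: 0.0919
```

```bash
python3 -c "
from h import *
to([.579,-.243,.115],25)
c=snap('wrist','w2.png');snap('side','s2.png')"
```

```text
t 2.1 pos [ 0.5779 -0.243   0.1138] jaw 24.85 ydown [-0.0042  0.0029 -1.    ] F [ 0.61 -0.36 -0.39] M [-0.03 -0.07  0.04] open 0.0919
shift [ 0.0004 -0.0012  0.001 ] twist -0.15
```

View pics/w2.png

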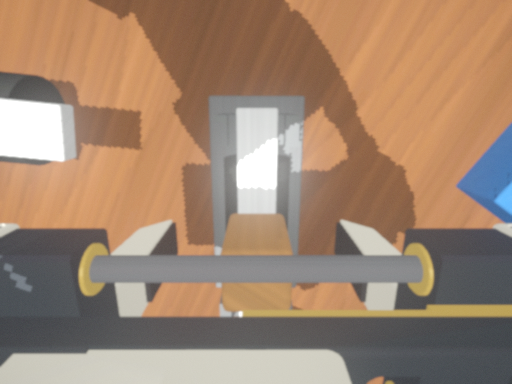

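The grip at (257,240) is centred between the fingers at (146..368). Closing.

Emit:
send_rows(motion=[[[0,-0.001,0,0],[0,-0.001,0,0],[0,-0.001,0,0],[0,-0.001,0,0],[0,-0.001,0,0],[0,-0.001,0,0],[0,-0.001,0,0]]], gripper=0.0, grip_force=55)

```text
time: 2.9
tool_pos: [0.5794, -0.2435, 0.1173]
tool_rot: [-1.571, 0.001, -1.136]
contact_force: [-0.6, -0.4, 0.9]
opening: 0.0403
```

```bash
python3 -c "
from h import *
to([.579,-.243,.215],25)"
```

```text
t 2.9 pos [ 0.5794 -0.2435  0.1173] jaw 24.9 ydown [-0.e+00  6.e-04 -1.e+00] F [-0.59 -0.44  0.92] M [-0.02 -0.05  0.  ] open 0.0403
shift [-0.0007 -0.0977 -0.0001] twist -0.1
```

Emit:
send_rows(motion=[[[0,0,0,0],[0,0,0,0],[0,0,0,0],[0,0,0,0]]])

```text
time: 3.3
tool_pos: [0.5792, -0.2435, 0.1173]
tool_rot: [-1.571, 0.001, -1.136]
contact_force: [-1.0, -0.1, 0.3]
opening: 0.0321
```

```bash
python3 -c "
from h import *
for i in range(4):
  to([.579,-.243,.215],25); read_camera('side')"
```

```text
t 3.3 pos [ 0.5792 -0.2435  0.1173] jaw 24.9 ydown [-3.e-04  7.e-04 -1.e+00] F [-1.05 -0.08  0.29] M [-0.01  0.01 -0.02] open 0.0321
shift [-0.0006 -0.0977 -0.    ] twist -0.1
t 3.35 pos [ 0.5793 -0.2435  0.1173] jaw 24.9 ydown [-3.e-04  7.e-04 -1.e+00] F [-0.63 -0.21  1.31] M [-0.03  0.12  0.02] open 0.0314
shift [-0.0006 -0.0977 -0.    ] twist -0.1
t 3.4 pos [ 0.5792 -0.2435  0.1172] jaw 24.9 ydown [-4.e-04  7.e-04 -1.e+00] F [-1.73 -0.75 -0.43] M [-0.03  0.03 -0.02] open 0.0319
shift [-0.0006 -0.0978  0.    ] twist -0.1
t 3.45 pos [ 0.5793 -0.2435  0.1173] jaw 24.9 ydown [-3.e-04  6.e-04 -1.e+00] F [-1.41 -0.41  0.4 ] M [-0.04  0.11 -0.04] open 0.0315
shift [-0.0006 -0.0977 -0.    ] twist -0.1
```

Emit:
send_rows(motion=[[[0,-0.008,0,0],[0,-0.02,0,0],[0,-0.04,0,0],[0,-0.065,0,0],[0,-0.09,0,0],[0,-0.11,0,0],[0,-0.11,0,0],[0,-0.11,0,0]]])

```text
time: 4.3
tool_pos: [0.5791, -0.2434, 0.2272]
tool_rot: [-1.571, 0.001, -1.136]
contact_force: [-0.9, 0.2, -6.0]
opening: 0.0315
```

```bash
python3 -c "
from h import *
snap('side','s3.png')
to([.5,.224,.26],-4.1);print(sensors.observe()['qpos'])"
```

```text
t 4.35 pos [ 0.5788 -0.2432  0.2262] jaw 24.9 ydown [-0.002   0.0017 -1.    ] F [ 0.08  0.48 -5.52] M [ 0.05 -0.05 -0.01] open 0.0316
shift [-0.457  -0.0329  0.1253] twist 29.0
[-5.20050677e-01  5.52834399e-01  1.25520559e+00  4.71056841e-04
  1.33608358e+00 -9.54786508e-01]
```

View pics/s3.png

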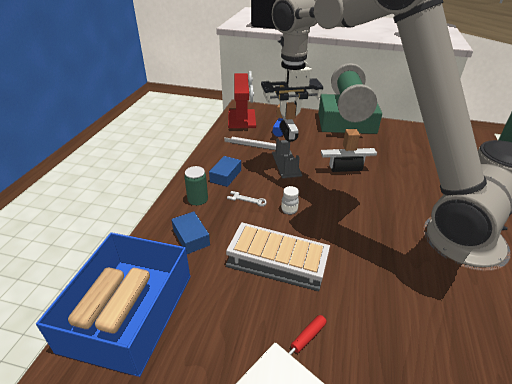

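```bash
python3 -c "
from h import *
to([.50,.09,.24],-4.1)"
```

```text
t 4.35 pos [ 0.5788 -0.2432  0.2262] jaw 24.9 ydown [-0.002   0.0017 -1.    ] F [ 0.08  0.48 -5.52] M [ 0.05 -0.05 -0.01] open 0.0316
shift [-0.3354 -0.0131  0.0689] twist 29.0
```

Emit:
send_rows(motion=[[[-0.02,-0.002,0.004,2],[-0.06,-0.006,0.012,6],[-0.105,-0.009,0.022,10],[-0.15,-0.013,0.032,14],[-0.195,-0.013,0.041,18],[-0.24,-0.013,0.05,22],[-0.285,-0.013,0.06,26],[-0.32,-0.013,0.066,29]]])

```text
time: 5.15
tool_pos: [0.5023, 0.0772, 0.2385]
tool_rot: [-1.576, 0.002, -1.644]
contact_force: [-0.6, -0.4, -4.6]
opening: 0.0316
```

Emit:
send_rows(motion=[[[0,0,0,0],[0,0,0,0]]])

```text
time: 5.35
tool_pos: [0.5014, 0.078, 0.2374]
tool_rot: [-1.578, 0.001, -1.641]
contact_force: [-0.4, -0.1, -4.6]
opening: 0.0317
```

```bash
python3 -c "
from h import *
c=snap('wrist','w3.png')
to([.43,.224,.20],-4.1)"
```

```text
t 5.4 pos [0.502  0.077  0.2376] jaw -4.12 ydown [-0.0064  0.0018 -1.    ] F [-0.04  0.9  -4.2 ] M [-0.03 -0.09 -0.02] open 0.0316
shift [-0.1414  0.0383 -0.0821] twist -0.02
```

View pics/w3.png

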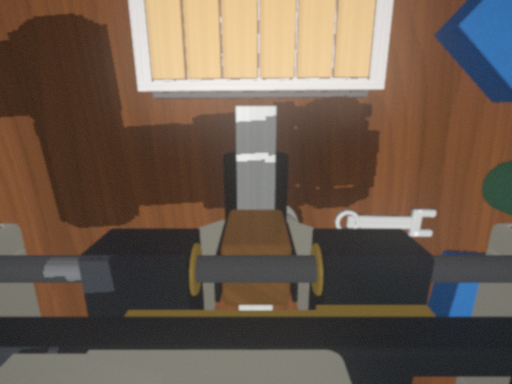

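```bash
python3 -c "
from h import *
import cv2
c=ld('w3')
a=cv2.imread('pics/w3.png')[0:105,125:400]
cv2.imwrite('pics/w3c.png',cv2.resize(a,None,fx=2.9,fy=2.9,interpolation=cv2.INTER_CUBIC))
for z in (.048,.052,.056):
  a=onz(c,140,91,z);b=onz(c,385,88,z);d=b-a;print(z,a,b,np.linalg.norm(d),np.degrees(np.arctan2(d[1],d[0])))
"
```

```text
0.048 [0.38687651 0.17563782 0.048     ] [0.63905656 0.1607079  0.048     ] 0.2526216114563122 -3.388150228764366
0.052 [0.38837462 0.17534879 0.052     ] [0.63742187 0.16060434 0.052     ] 0.24948332408310314 -3.388150228764367
0.056 [0.38987273 0.17505975 0.056     ] [0.63578718 0.16050078 0.056     ] 0.24634503670989424 -3.3881502287643657
```

View pics/w3c.png

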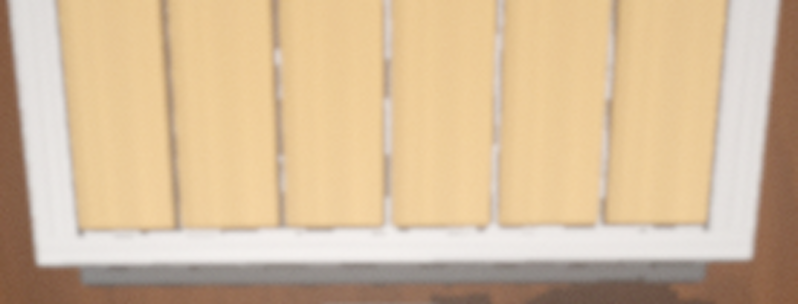

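```bash
python3 -c "
from h import *
c=ld('w3')
f=lambda x,y:((x+.5)/2.9-.5+125,(y+.5)/2.9-.5)
a=onz(c,*f(38,266),.0525);b=onz(c,*f(753,260),.058);d=b-a;print(a,b,np.linalg.norm(d),np.degrees(np.arctan2(d[1],d[0])))
m=(a+b)/2;t=np.arctan2(d[1],d[0]);print('centre',m[:2]+56e-3*np.array([-np.sin(t),np.cos(t)]))
for x,y,z in [(78,229,.055),(172,228,.056),(607,223,.06),(708,223,.061)]: print(onz(c,*f(x,y),z))
"
```

```text
[0.38622271 0.17509278 0.0525    ] [0.63436329 0.15923565 0.058     ] 0.2487075559454509 -3.6564464270602635
centre [0.51386433 0.22305022]
[0.40316518 0.185954   0.055     ]
[0.43587254 0.18386993 0.056     ]
[0.58389321 0.174602   0.06      ]
[0.61751185 0.17212159 0.061     ]
```

```bash
python3 -c "
from h import *
to([.4145,.2302,.185],-3.9)"
```

```text
t 5.4 pos [0.502  0.077  0.2376] jaw -4.12 ydown [-0.0064  0.0018 -1.    ] F [-0.04  0.9  -4.2 ] M [-0.03 -0.09 -0.02] open 0.0316
shift [-0.1464  0.0534 -0.0979] twist -0.22
```

Emit:
send_rows(motion=[[[-0.03,0.005,-0.02,0],[-0.06,0.01,-0.04,0],[-0.09,0.02,-0.06,0],[-0.12,0.03,-0.08,0],[-0.14,0.04,-0.093,0],[-0.146,0.05,-0.098,0],[-0.146,0.053,-0.098,0],[-0.146,0.053,-0.098,0]]])

```text
time: 6.2
tool_pos: [0.415, 0.2286, 0.1849]
tool_rot: [-1.578, 0.0, -1.644]
contact_force: [0.6, 0.4, -4.8]
opening: 0.0319
```

```bash
python3 -c "
from h import *
snap('side','s4.png');
for i in range(4): to([.4145,.2302,.165],-3.9);read_camera('scene')
import cv2
a=cv2.imread('pics/s4.png')[150:300,220:350]
cv2.imwrite('pics/s4c.png',cv2.resize(a,None,fx=4,fy=4,interpolation=cv2.INTER_CUBIC))"
```

```text
t 6.25 pos [0.4154 0.2286 0.1854] jaw -4.21 ydown [-0.0062  0.0013 -1.    ] F [-0.2   0.67 -5.4 ] M [ 0.04 -0.09 -0.01] open 0.0321
shift [-0.0015  0.0204 -0.0009] twist -0.31
t 6.3 pos [0.4155 0.2287 0.1857] jaw -4.22 ydown [-0.0057  0.0016 -1.    ] F [ 0.17  0.09 -5.39] M [-0.05 -0.11 -0.06] open 0.0317
shift [-0.0014  0.0207 -0.0009] twist -0.32
t 6.35 pos [0.4154 0.2288 0.1858] jaw -4.22 ydown [-0.0054  0.0018 -1.    ] F [-0.31  0.88 -5.19] M [ 0.01 -0.12  0.04] open 0.0319
shift [-0.0013  0.0208 -0.0009] twist -0.32
t 6.4 pos [0.4153 0.229  0.1858] jaw -4.21 ydown [-0.0055  0.0019 -1.    ] F [ 0.7   0.18 -5.72] M [-0.   -0.09 -0.03] open 0.032
shift [-0.0011  0.0208 -0.0007] twist -0.31
```

View pics/s4c.png

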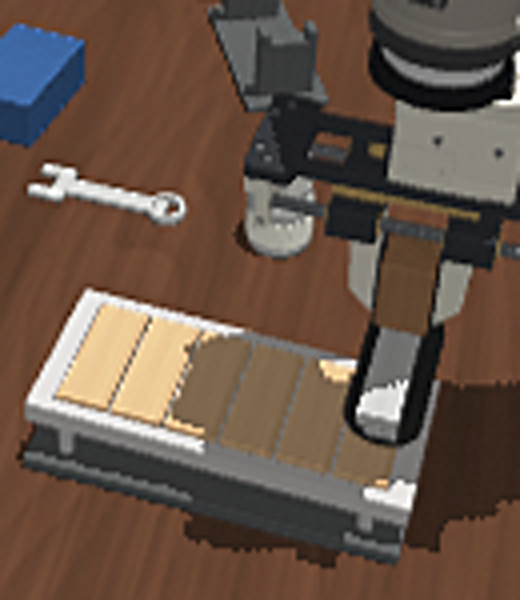

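Emit:
send_rows(motion=[[[-0.001,0.005,0,-0.3],[-0.001,0.01,0,-0.3],[-0.001,0.014,0,-0.3],[-0.001,0.015,0,-0.3],[-0.001,0.015,0,-0.3]]])

```text
time: 6.95
tool_pos: [0.4149, 0.2301, 0.1705]
tool_rot: [-1.577, 0.001, -1.639]
contact_force: [-0.1, 0.5, -4.7]
opening: 0.0318
```

```bash
python3 -c "
from h import *
to([.4145,.2302,.165],-3.9)"
```

```text
t 6.95 pos [0.4149 0.2301 0.1705] jaw -3.89 ydown [-0.0062  0.0017 -1.    ] F [-0.07  0.46 -4.72] M [ 0.03 -0.07 -0.01] open 0.0318
shift [-0.      0.0055 -0.0004] twist 0.01
```

Emit:
send_rows(motion=[[[0,0.002,0,0],[0,0.004,0,0],[0,0.004,0,0]]])

```text
time: 7.25
tool_pos: [0.4148, 0.2301, 0.1663]
tool_rot: [-1.577, 0.001, -1.639]
contact_force: [-0.6, 0.4, -4.6]
opening: 0.0315
```

Emit:
send_rows(motion=[[[0,0.002,0,0],[0,0.002,0,0]]])

```text
time: 7.45
tool_pos: [0.4146, 0.2301, 0.164]
tool_rot: [-1.578, 0.001, -1.639]
contact_force: [-0.9, 0.5, -5.1]
opening: 0.0317
```

Emit:
send_rows(motion=[[[0,0.0015,0,0],[0,0.0015,0,0]]])

```text
time: 7.65
tool_pos: [0.4145, 0.23, 0.1624]
tool_rot: [-1.578, 0.001, -1.639]
contact_force: [-0.3, -1.0, -5.2]
opening: 0.0316
```

Emit:
send_rows(motion=[[[0,0.0015,0,0],[0,0.0015,0,0]]])

```text
time: 7.85
tool_pos: [0.4144, 0.23, 0.1607]
tool_rot: [-1.579, 0.001, -1.639]
contact_force: [0.6, -0.5, -4.5]
opening: 0.0321
```

Emit:
send_rows(motion=[[[0,0.0015,0,0],[0,0.0015,0,0]]])

```text
time: 8.05
tool_pos: [0.4145, 0.2301, 0.1593]
tool_rot: [-1.578, 0.001, -1.639]
contact_force: [-0.6, -0.6, -1.7]
opening: 0.0319
```

Emit:
send_rows(motion=[[[0,0.001,0,0],[0,0.001,0,0]]])

```text
time: 8.25
tool_pos: [0.415, 0.2301, 0.1589]
tool_rot: [-1.577, 0.001, -1.639]
contact_force: [0.0, -1.2, 2.2]
opening: 0.0321
```

Emit:
send_rows(motion=[[[0,0.001,0,0],[0,0.0015,0,0]]])

```text
time: 8.45
tool_pos: [0.4154, 0.2302, 0.1579]
tool_rot: [-1.575, 0.001, -1.638]
contact_force: [0.8, -1.0, 3.6]
opening: 0.0321
```

Emit:
send_rows(motion=[[[0,0.001,0,0],[0,0.0015,0,0]]])

```text
time: 8.65
tool_pos: [0.4155, 0.2301, 0.1565]
tool_rot: [-1.575, 0.002, -1.638]
contact_force: [-0.3, -1.5, 4.4]
opening: 0.0319
```

Emit:
send_rows(motion=[[[0,0.001,0,0],[0,0.001,0,0]]])

```text
time: 8.85
tool_pos: [0.4156, 0.2301, 0.1555]
tool_rot: [-1.575, 0.002, -1.639]
contact_force: [0.3, -1.0, 5.0]
opening: 0.0318
```

Emit:
send_rows(motion=[[[0,0.0008,0,0],[0,0.001,0,0]]])

```text
time: 9.05
tool_pos: [0.4157, 0.2302, 0.1547]
tool_rot: [-1.574, 0.002, -1.639]
contact_force: [-1.0, -1.6, 7.9]
opening: 0.0315
```

Emit:
send_rows(motion=[[[0,0.0007,0,0],[0,0.0007,0,0]]])

```text
time: 9.25
tool_pos: [0.416, 0.2302, 0.1544]
tool_rot: [-1.574, 0.002, -1.639]
contact_force: [-1.3, -2.1, 8.7]
opening: 0.0318
```

Emit:
send_rows(motion=[[[0,0.0009,0.003,0],[0,0.0008,0.006,0]]])

```text
time: 9.45
tool_pos: [0.4224, 0.2298, 0.1543]
tool_rot: [-1.572, 0.002, -1.638]
contact_force: [-0.8, -2.5, 9.7]
opening: 0.032
```

```bash
python3 -c "
from h import *
to([.4145,.2302,.165],-3.9)"
```

```text
t 9.45 pos [0.4224 0.2298 0.1543] jaw -3.87 ydown [-0.0015  0.0021 -1.    ] F [-0.81 -2.46  9.66] M [-0.68  0.16 -0.06] open 0.032
shift [ 0.0001 -0.0107 -0.0079] twist 0.03
```

Emit:
send_rows(motion=[[[0,0.001,0.003,0],[0,0.0009,0.006,0],[0,0.0009,0.009,0]]])

```text
time: 9.75
tool_pos: [0.4305, 0.2292, 0.154]
tool_rot: [-1.574, 0.002, -1.639]
contact_force: [-5.6, -1.7, 14.3]
opening: 0.0317
```

Emit:
send_rows(motion=[[[0,0.0009,0.003,0],[0,0.0008,0.006,0]]])

```text
time: 9.95
tool_pos: [0.4362, 0.2289, 0.154]
tool_rot: [-1.575, 0.002, -1.638]
contact_force: [-3.4, -1.8, 14.6]
opening: 0.0317
```

Emit:
send_rows(motion=[[[0,0.0004,0.003,0],[0,0.0003,0.006,0]]])

```text
time: 10.15
tool_pos: [0.4428, 0.2284, 0.1548]
tool_rot: [-1.573, 0.002, -1.638]
contact_force: [-1.9, -2.8, 13.0]
opening: 0.032
```

Emit:
send_rows(motion=[[[0,0.0004,0.003,0],[0,0.0003,0.006,0]]])

```text
time: 10.35
tool_pos: [0.4494, 0.228, 0.1555]
tool_rot: [-1.571, 0.002, -1.638]
contact_force: [-0.9, -3.0, 10.7]
opening: 0.0315
```

Emit:
send_rows(motion=[[[0,0.0008,0.003,0],[0,0.0007,0.006,0]]])

```text
time: 10.55
tool_pos: [0.4562, 0.2274, 0.1558]
tool_rot: [-1.569, 0.003, -1.638]
contact_force: [-1.1, -2.1, 11.5]
opening: 0.0317
```

Emit:
send_rows(motion=[[[0,0.0007,0.003,0],[0,0.0006,0.006,0]]])

```text
time: 10.75
tool_pos: [0.4629, 0.227, 0.1562]
tool_rot: [-1.567, 0.003, -1.638]
contact_force: [-1.1, -1.7, 10.6]
opening: 0.0315
```

Emit:
send_rows(motion=[[[0,0.0007,0.003,0],[0,0.0006,0.006,0]]])

```text
time: 10.95
tool_pos: [0.4681, 0.2265, 0.1562]
tool_rot: [-1.569, 0.002, -1.638]
contact_force: [-5.7, -1.2, 12.3]
opening: 0.0316
```

Emit:
send_rows(motion=[[[0,0.0006,0.003,0],[0,0.0005,0.006,0]]])

```text
time: 11.15
tool_pos: [0.4739, 0.2262, 0.1565]
tool_rot: [-1.569, 0.003, -1.638]
contact_force: [-2.8, -0.4, 11.1]
opening: 0.0317
```

```bash
python3 -c "
from h import *
to([.6125,.2167,.165],-3.9)"
```

```text
t 11.15 pos [0.4739 0.2262 0.1565] jaw -3.83 ydown [ 0.0019  0.0024 -1.    ] F [-2.78 -0.42 11.06] M [-0.59  0.44 -0.04] open 0.0317
shift [ 0.0002 -0.0082  0.1389] twist 0.07
```

Emit:
send_rows(motion=[[[0,0.0007,0.003,0],[0,0.0006,0.006,0]]])

```text
time: 11.35
tool_pos: [0.4806, 0.2257, 0.157]
tool_rot: [-1.567, 0.003, -1.637]
contact_force: [-1.5, -3.0, 10.8]
opening: 0.0319
```

Emit:
send_rows(motion=[[[0,0.0007,0.003,0],[0,0.0006,0.006,0]]])

```text
time: 11.55
tool_pos: [0.4873, 0.2252, 0.1574]
tool_rot: [-1.565, 0.003, -1.637]
contact_force: [-1.7, -2.8, 10.1]
opening: 0.0322
```

Emit:
send_rows(motion=[[[0,0.0007,0.003,0],[0,0.0006,0.006,0]]])

```text
time: 11.75
tool_pos: [0.4941, 0.2247, 0.1578]
tool_rot: [-1.563, 0.003, -1.637]
contact_force: [-1.0, -1.8, 9.2]
opening: 0.0316
```

Emit:
send_rows(motion=[[[0,0.0009,0.003,0],[0,0.0008,0.006,0]]])

```text
time: 11.95
tool_pos: [0.5008, 0.2242, 0.158]
tool_rot: [-1.561, 0.003, -1.637]
contact_force: [-1.8, -2.4, 9.1]
opening: 0.0317
```

Emit:
send_rows(motion=[[[0,0.0008,0.003,0],[0,0.0007,0.006,0]]])

```text
time: 12.15
tool_pos: [0.5062, 0.2239, 0.158]
tool_rot: [-1.563, 0.003, -1.637]
contact_force: [-5.1, -1.6, 11.8]
opening: 0.0319
```

Emit:
send_rows(motion=[[[0,0.0007,0.003,0],[0,0.0006,0.006,0]]])

```text
time: 12.35
tool_pos: [0.5125, 0.2235, 0.1583]
tool_rot: [-1.561, 0.003, -1.637]
contact_force: [-1.6, -1.9, 9.4]
opening: 0.0317
```

Emit:
send_rows(motion=[[[0,0.0009,0.003,0],[0,0.0008,0.006,0]]])

```text
time: 12.55
tool_pos: [0.5193, 0.223, 0.1586]
tool_rot: [-1.559, 0.003, -1.637]
contact_force: [-0.7, -1.6, 9.4]
opening: 0.0316
```

Emit:
send_rows(motion=[[[0,0.0009,0.003,0],[0,0.0008,0.006,0]]])

```text
time: 12.75
tool_pos: [0.5261, 0.2225, 0.159]
tool_rot: [-1.557, 0.004, -1.637]
contact_force: [-0.6, -2.9, 9.8]
opening: 0.0316
```

Emit:
send_rows(motion=[[[0,0.0009,0.003,0],[0,0.0008,0.006,0]]])

```text
time: 12.95
tool_pos: [0.5329, 0.222, 0.1593]
tool_rot: [-1.555, 0.004, -1.637]
contact_force: [-1.3, -2.1, 9.6]
opening: 0.0319
```

Emit:
send_rows(motion=[[[0,0.001,0.003,0],[0,0.0009,0.006,0]]])

```text
time: 13.15
tool_pos: [0.5385, 0.2216, 0.1591]
tool_rot: [-1.556, 0.004, -1.637]
contact_force: [-6.6, -0.7, 10.7]
opening: 0.0317
```

Emit:
send_rows(motion=[[[0,0.0009,0.003,0],[0,0.0008,0.006,0]]])

```text
time: 13.35
tool_pos: [0.5441, 0.2212, 0.1592]
tool_rot: [-1.557, 0.004, -1.637]
contact_force: [-3.7, -0.9, 10.8]
opening: 0.0314
```

Emit:
send_rows(motion=[[[0,0.0008,0.003,0],[0,0.0008,0.006,0]]])

```text
time: 13.55
tool_pos: [0.5507, 0.2208, 0.1596]
tool_rot: [-1.555, 0.004, -1.636]
contact_force: [-0.7, -1.9, 10.4]
opening: 0.0317
```

Emit:
send_rows(motion=[[[0,0.0009,0.003,0],[0,0.0008,0.006,0]]])

```text
time: 13.75
tool_pos: [0.5576, 0.2203, 0.16]
tool_rot: [-1.552, 0.004, -1.636]
contact_force: [-0.3, -1.9, 9.0]
opening: 0.0313
```

Emit:
send_rows(motion=[[[0,0.0009,0.003,0],[0,0.0008,0.006,0]]])

```text
time: 13.95
tool_pos: [0.5644, 0.2198, 0.1603]
tool_rot: [-1.55, 0.004, -1.636]
contact_force: [-0.9, -1.5, 7.9]
opening: 0.0321
```

Emit:
send_rows(motion=[[[0,0.0009,0.003,0],[0,0.0008,0.006,0]]])

```text
time: 14.15
tool_pos: [0.5711, 0.2194, 0.1606]
tool_rot: [-1.548, 0.004, -1.636]
contact_force: [-1.0, -1.2, 9.1]
opening: 0.0315
```

Emit:
send_rows(motion=[[[0,0.0012,0.003,0],[0,0.0011,0.006,0]]])

```text
time: 14.35
tool_pos: [0.5764, 0.219, 0.1601]
tool_rot: [-1.55, 0.004, -1.636]
contact_force: [-4.8, -0.7, 9.8]
opening: 0.0319
```

Emit:
send_rows(motion=[[[0,0.0011,0.003,0],[0,0.001,0.006,0]]])

```text
time: 14.55
tool_pos: [0.5825, 0.2186, 0.1602]
tool_rot: [-1.549, 0.004, -1.636]
contact_force: [-1.4, -1.3, 10.3]
opening: 0.0316
```

Emit:
send_rows(motion=[[[0,0.001,0.003,0],[0,0.001,0.006,0]]])

```text
time: 14.75
tool_pos: [0.5894, 0.2182, 0.1606]
tool_rot: [-1.547, 0.005, -1.636]
contact_force: [-1.0, -1.4, 9.6]
opening: 0.0316
```

Emit:
send_rows(motion=[[[0,0.0011,0.003,0],[0,0.001,0.006,0]]])

```text
time: 14.95
tool_pos: [0.5963, 0.2177, 0.161]
tool_rot: [-1.544, 0.005, -1.636]
contact_force: [-1.5, -1.9, 8.4]
opening: 0.0315
```

Emit:
send_rows(motion=[[[0,0.0011,0.003,0],[0,0.001,0.006,0]]])

```text
time: 15.15
tool_pos: [0.6032, 0.2172, 0.1612]
tool_rot: [-1.542, 0.005, -1.636]
contact_force: [-0.5, -1.2, 8.3]
opening: 0.0317
```

Emit:
send_rows(motion=[[[0,0.0011,0.003,0],[0,0.0011,0.006,0],[0,0.0012,0.008,0]]])

```text
time: 15.45
tool_pos: [0.6121, 0.2166, 0.1613]
tool_rot: [-1.539, 0.005, -1.636]
contact_force: [-1.3, -1.3, 8.1]
opening: 0.0317
```

```bash
python3 -c "
from h import *
c=snap('side','s5.png');d=snap('scene','c5.png')
to([.6125,.2167,.165],-3.9)
import cv2
a=cv2.imread('pics/s5.png')[170:300,215:345];b=cv2.imread('pics/c5.png')[200:300,265:385]
cv2.imwrite('pics/s5c.png',cv2.resize(a,None,fx=4.5,fy=4.5,interpolation=cv2.INTER_CUBIC))
cv2.imwrite('pics/c5c.png',cv2.resize(b,None,fx=5,fy=5,interpolation=cv2.INTER_CUBIC))"
```

```text
t 15.55 pos [0.6122 0.2165 0.1613] jaw -3.75 ydown [ 0.0322  0.0033 -0.9995] F [ 0.12 -1.03  9.17] M [-0.56 -0.11 -0.04] open 0.0317
shift [-0.0002 -0.0036  0.0004] twist 0.15
```

View pics/s5c.png

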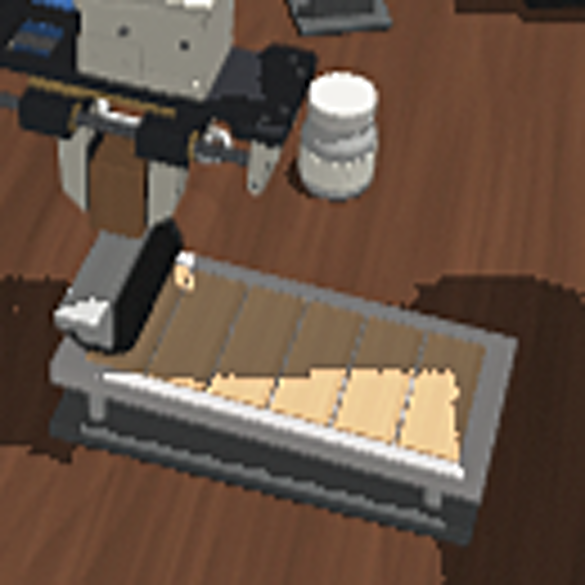

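View pics/c5c.png

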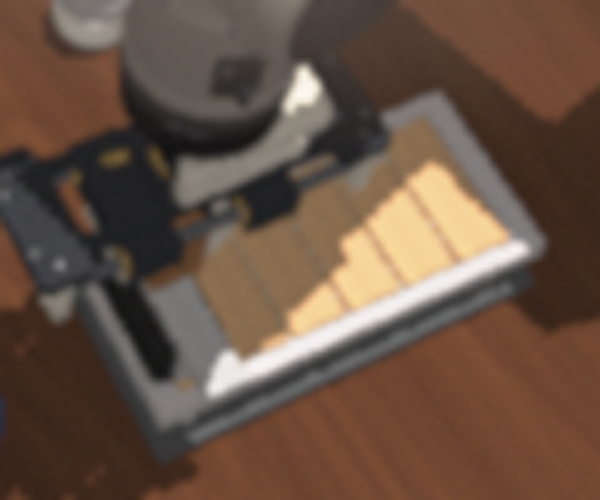

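Emit:
send_rows(motion=[[[0,-0.003,0,0],[0,-0.012,0,0],[0,-0.03,0,0],[0,-0.05,0,0],[0,-0.07,0,0],[0,-0.08,0,0],[0,-0.08,0,0],[0,-0.08,0,0]]])

```text
time: 16.35
tool_pos: [0.6091, 0.2162, 0.24]
tool_rot: [-1.541, 0.005, -1.636]
contact_force: [0.2, -0.0, -5.3]
opening: 0.0314
```

```bash
python3 -c "
from h import *
snap('side','s6.png')
to([.579,-.20,.24],25);print(sensors.observe()['qpos'])
import cv2
a=cv2.imread('pics/s6.png')[120:300,205:345]
cv2.imwrite('pics/s6c.png',cv2.resize(a,None,fx=4,fy=3.3,interpolation=cv2.INTER_CUBIC))"
```

```text
t 16.4 pos [0.609  0.2162 0.2396] jaw -3.75 ydown [ 0.0294  0.0028 -0.9996] F [ 0.39 -0.35 -5.2 ] M [ 0.03 -0.05 -0.03] open 0.0315
shift [ 0.4173 -0.0024 -0.0027] twist -28.75
[ 0.22437585  0.56191415  1.20251144 -0.00395169  1.34789649  0.29049472]
```

View pics/s6c.png

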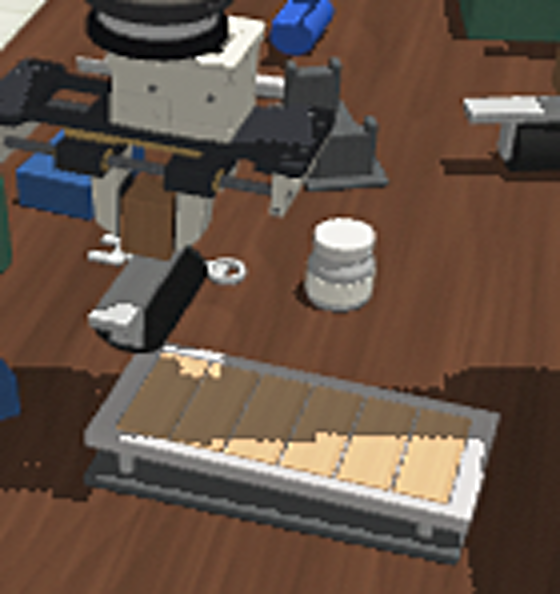

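Emit:
send_rows(motion=[[[0.02,-0.002,0,-2],[0.06,-0.003,0,-6],[0.105,-0.003,0,-10],[0.15,-0.003,0,-14],[0.195,-0.003,0,-18],[0.24,-0.003,0,-22],[0.285,-0.003,0,-26],[0.32,-0.003,0,-28.7]]])

```text
time: 17.2
tool_pos: [0.5871, -0.1057, 0.2397]
tool_rot: [-1.545, -0.009, -1.134]
contact_force: [0.8, 0.3, -4.5]
opening: 0.0319
```

```bash
python3 -c "
from h import *
to([.5793,-.2435,.20],24.9)"
```

```text
t 17.2 pos [ 0.5871 -0.1057  0.2397] jaw 25.04 ydown [ 0.027   0.0029 -0.9996] F [ 0.75  0.33 -4.47] M [ 0.03 -0.06  0.02] open 0.0319
shift [ 0.1212  0.0391 -0.0664] twist 0.14
```

Emit:
send_rows(motion=[[[0.02,0.002,-0.01,0],[0.05,0.006,-0.028,0],[0.08,0.015,-0.045,0],[0.105,0.025,-0.06,0],[0.12,0.035,-0.067,0],[0.121,0.039,-0.067,0],[0.121,0.039,-0.067,0]]])

```text
time: 17.9
tool_pos: [0.5782, -0.2428, 0.1984]
tool_rot: [-1.546, -0.006, -1.134]
contact_force: [-0.3, 0.4, -4.3]
opening: 0.0318
```

```bash
python3 -c "
from h import *
c=snap('wrist','w7.png');snap('side','s7.png');snap('scene','c7.png')
to([.578,-.2435,.165],24.9)
import cv2
a=cv2.imread('pics/w7.png')[60:250,180:330]
b=cv2.imread('pics/s7.png')[90:190,240:340];d=cv2.imread('pics/c7.png')[90:190,180:280]
R=lambda i:cv2.resize(i,(400,400),interpolation=cv2.INTER_CUBIC)
cv2.imwrite('pics/w7c.png',cv2.resize(a,None,fx=3,fy=3,interpolation=cv2.INTER_CUBIC))
cv2.imwrite('pics/sc7c.png',np.hstack([R(b),R(d)]))"
```

```text
t 18.05 pos [ 0.5791 -0.2422  0.2005] jaw 25.13 ydown [ 0.0275  0.0031 -0.9996] F [ 0.21 -0.06 -5.  ] M [-0.01 -0.1   0.05] open 0.0316
shift [ 0.0004  0.0354 -0.0025] twist 0.23
```

View pics/w7c.png

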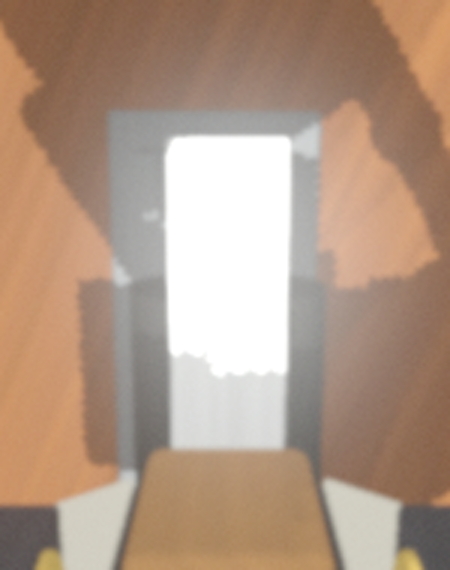

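View pics/sc7c.png

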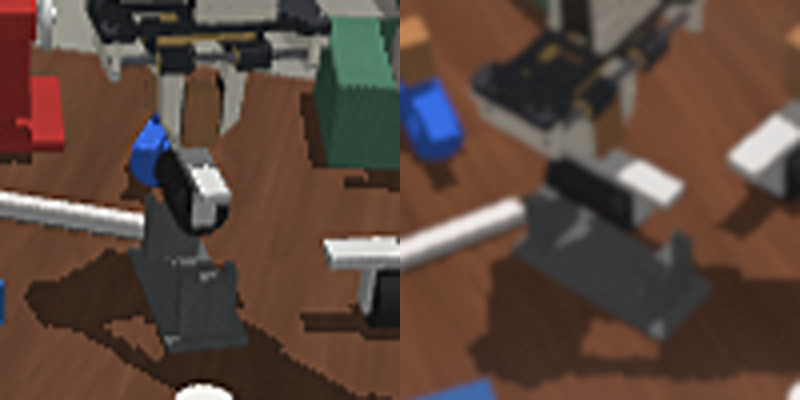

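```bash
python3 -c "
from h import *
c=ld('w7')
u=lambda x,y,z:onz(c,(x+.5)/3-.5+180,(y+.5)/3-.5+60,z)
a=u(227,135,.155);b=u(228,448,.155);d=b-a;n=d/np.linalg.norm(d);print(a,b,np.degrees(np.arctan2(d[1],d[0])),'centre',a+.075*n)
print('w',np.linalg.norm(u(165,140,.155)-u(291,140,.155)))
a=u(107,110,.004);b=u(321,112,.004);print('base',a,b,np.linalg.norm(a-b),np.degrees(np.arctan2(*(b-a)[[1,0]])),(a+b)/2)
m=(a+b)/2;t=np.radians(-64.9);print(m+.085*np.array([np.cos(t),np.sin(t),0]))
"
```

```text
[ 0.5477831  -0.17440608  0.155     ] [ 0.57464391 -0.23152945  0.155     ] -64.81593999048371 centre [ 0.57969767 -0.24227699  0.155     ]
w 0.023975542081885643
base [ 0.50972323 -0.18356718  0.004     ] [ 0.57799114 -0.15240712  0.004     ] 0.0750430294251623 24.53375077741022 [ 0.54385719 -0.16798715  0.004     ]
[ 0.57991414 -0.2449605   0.004     ]
```

```bash
python3 -c "
from h import *
to([.5791,-.2432,.124],24.9)"
```

```text
t 18.05 pos [ 0.5791 -0.2422  0.2005] jaw 25.13 ydown [ 0.0275  0.0031 -0.9996] F [ 0.21 -0.06 -5.  ] M [-0.01 -0.1   0.05] open 0.0316
shift [ 0.0002  0.0764 -0.0024] twist 0.23
```

Emit:
send_rows(motion=[[[0.0,0.01,0,0.2],[0,0.025,-0.001,0.2],[0,0.045,-0.002,0.2],[0,0.06,-0.0024,0.2],[0,0.07,-0.0024,0.2],[0,0.076,-0.0024,0.2],[0,0.076,-0.0024,0.2],[0,0.076,-0.0024,0.2]]])

```text
time: 18.85
tool_pos: [0.5794, -0.2431, 0.125]
tool_rot: [-1.544, -0.01, -1.136]
contact_force: [0.6, -0.5, -4.2]
opening: 0.0317
```

```bash
python3 -c "
from h import *
c=snap('wrist','w8.png');snap('side','s8.png');snap('scene','c8.png')
to([.5791,-.2435,.117],24.9)
import cv2
b=cv2.imread('pics/s8.png')[90:190,240:340];d=cv2.imread('pics/c8.png')[90:190,180:280]
R=lambda i:cv2.resize(i,(400,400),interpolation=cv2.INTER_CUBIC)
cv2.imwrite('pics/sc8c.png',np.hstack([R(b),R(d)]))"
```

```text
t 19.0 pos [ 0.5794 -0.2432  0.1253] jaw 24.93 ydown [ 0.0289  0.0024 -0.9996] F [ 0.08 -0.06 -4.01] M [ 0.02 -0.08  0.06] open 0.0319
shift [ 0.      0.0083 -0.0006] twist 0.03
```

View pics/w8.png

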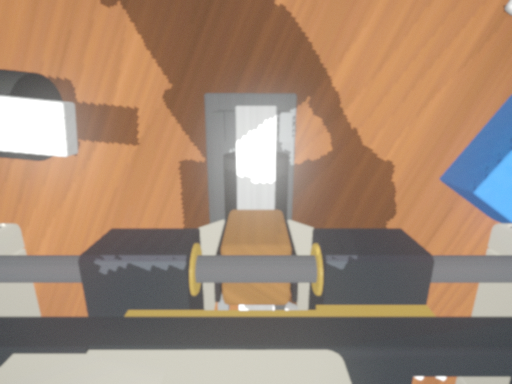

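View pics/sc8c.png

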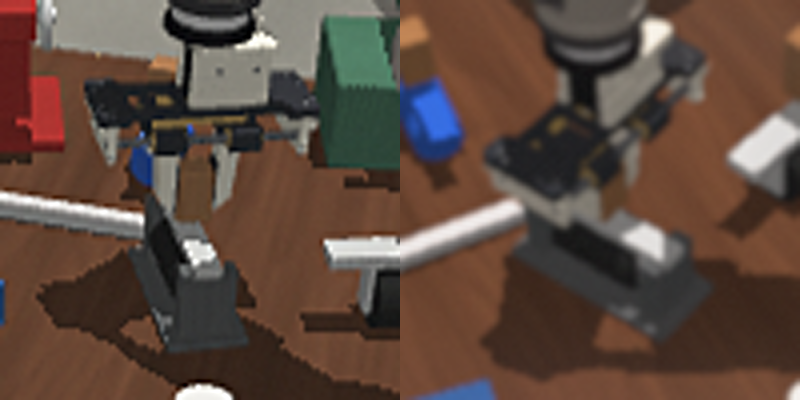

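Emit:
send_rows(motion=[[[0.0,0.003,-0.0015,0],[0,0.005,-0.0018,0],[0,0.006,-0.002,0],[0,0.006,-0.002,0]]])

```text
time: 19.4
tool_pos: [0.5776, -0.244, 0.119]
tool_rot: [-1.544, -0.01, -1.136]
contact_force: [-1.0, 0.4, -4.9]
opening: 0.0317
```

Emit:
send_rows(motion=[[[0.0,0.001,0,0],[0,0.0015,0,0],[0,0.0015,0,0]]])

```text
time: 19.7
tool_pos: [0.5778, -0.2441, 0.1179]
tool_rot: [-1.544, -0.01, -1.136]
contact_force: [-0.6, -0.4, -1.8]
opening: 0.0321
```

Contact on the seats begins (force eased by about 3 N).

Emit:
send_rows(motion=[[[0.0,0.0007,0,0],[0,0.0007,0,0]]])

```text
time: 19.9
tool_pos: [0.5779, -0.2442, 0.1178]
tool_rot: [-1.543, -0.01, -1.136]
contact_force: [-0.6, 0.7, 2.1]
opening: 0.0321
```

```bash
python3 -c "
from h import *
to([.5791,-.2435,.117],24.9)
c=snap('wrist','w9.png');snap('side','s9.png');snap('scene','c9.png')
import cv2
b=cv2.imread('pics/s9.png')[90:190,240:340];d=cv2.imread('pics/c9.png')[90:190,180:280]
R=lambda i:cv2.resize(i,(400,400),interpolation=cv2.INTER_CUBIC)
cv2.imwrite('pics/sc9c.png',np.hstack([R(b),R(d)]))"
```

```text
t 19.9 pos [ 0.5779 -0.2442  0.1178] jaw 24.92 ydown [ 0.0293  0.0021 -0.9996] F [-0.62  0.69  2.11] M [0.39 0.43 0.04] open 0.0321
shift [-0.0001  0.0008  0.0014] twist 0.02
```

View pics/sc9c.png

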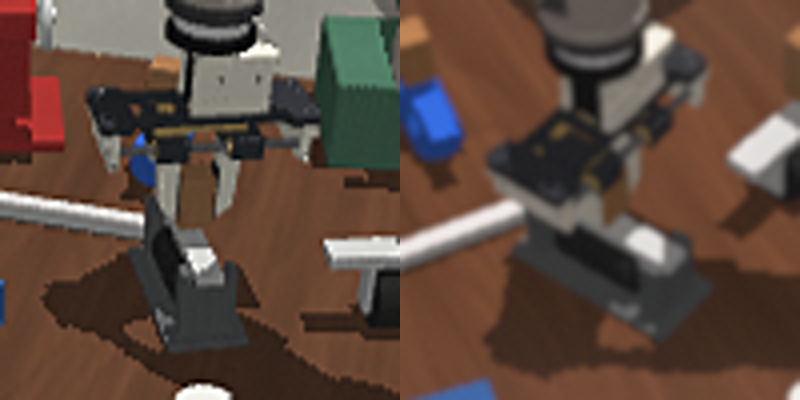

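Emit:
send_rows(motion=[[[0.0,0.0,0,0],[0,0,0,0],[0,0,0,0],[0,0,0,0],[0,0,0,0],[0,0,0,0],[0,0,0,0],[0,0,0,0]]], gripper=0.9)

```text
time: 20.85
tool_pos: [0.5779, -0.2442, 0.1177]
tool_rot: [-1.543, -0.011, -1.136]
contact_force: [-0.2, 0.5, -0.1]
opening: 0.0823
```

```bash
python3 -c "
from h import *
to([.5791,-.2435,.25],24.9)
snap('wrist','w10.png')"
```

```text
t 20.85 pos [ 0.5779 -0.2442  0.1177] jaw 24.93 ydown [ 0.0294  0.002  -0.9996] F [-0.16  0.49 -0.06] M [-0.03 -0.18  0.  ] open 0.0823
shift [ 0.0013 -0.1322  0.005 ] twist 0.03
```

View pics/w10.png

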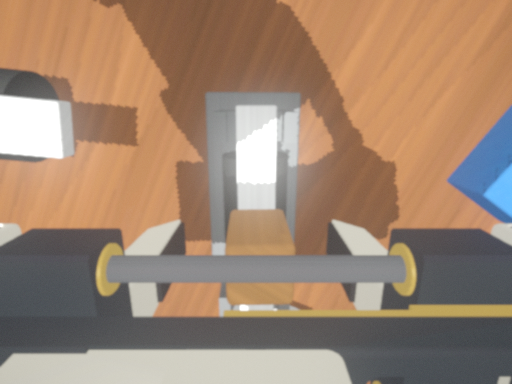

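Released: the grip at (260,240) stands free between the fingers at about (160) and (352). Retreat straight up.

Emit:
send_rows(motion=[[[0,-0.015,0.001,0],[0,-0.04,0.002,0],[0,-0.075,0.003,0],[0,-0.11,0.004,0],[0,-0.13,0.005,0],[0,-0.15,0.005,0],[0,-0.15,0.005,0]]])

```text
time: 21.6
tool_pos: [0.579, -0.2429, 0.271]
tool_rot: [-1.54, -0.015, -1.136]
contact_force: [0.3, -0.5, -0.7]
opening: 0.0828
```

Emit:
send_rows(motion=[[[0,0,-0.03,0],[0,0,-0.06,0],[0,0,-0.1,0],[0,0,-0.14,0],[0,0,-0.16,0],[0,0,-0.17,0],[0,0,-0.17,0],[0,0,-0.17,0]]])

```text
time: 22.4
tool_pos: [0.4255, -0.3143, 0.2654]
tool_rot: [-1.539, -0.015, -1.136]
contact_force: [0.5, 0.4, -1.0]
opening: 0.0828
```

```bash
python3 -c "
from h import *
to([.5791,-.2435,.25],24.9)
snap('side','s11.png');snap('scene','c11.png')
import cv2
s=cv2.imread('pics/s11.png');c=cv2.imread('pics/c11.png')
R=lambda i,w,h:cv2.resize(i,(w,h),interpolation=cv2.INTER_CUBIC)
cv2.imwrite('pics/r11.png',np.hstack([R(s[90:190,240:340],400,400),R(c[90:190,180:280],400,400)]))
cv2.imwrite('pics/j11.png',R(s[215:295,215:340],780,500))"
```

```text
t 22.4 pos [ 0.4255 -0.3143  0.2654] jaw 24.95 ydown [ 3.480e-02 -5.000e-04 -9.994e-01] F [ 0.49  0.44 -0.97] M [ 0.02 -0.1  -0.08] open 0.0828
shift [0.0003 0.0206 0.1685] twist 0.05
```

View pics/r11.png

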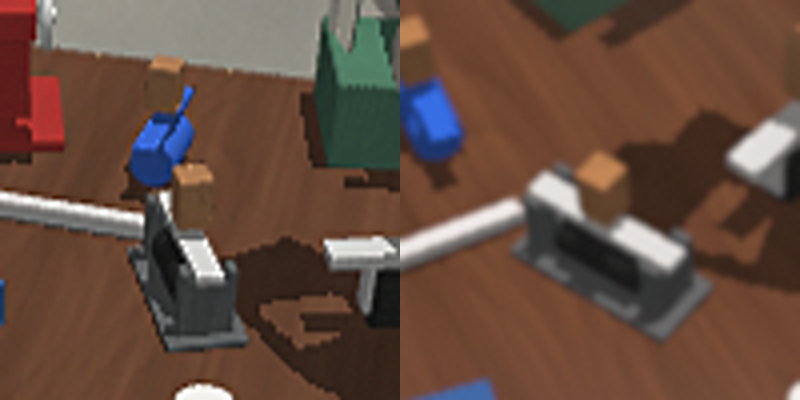

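View pics/j11.png

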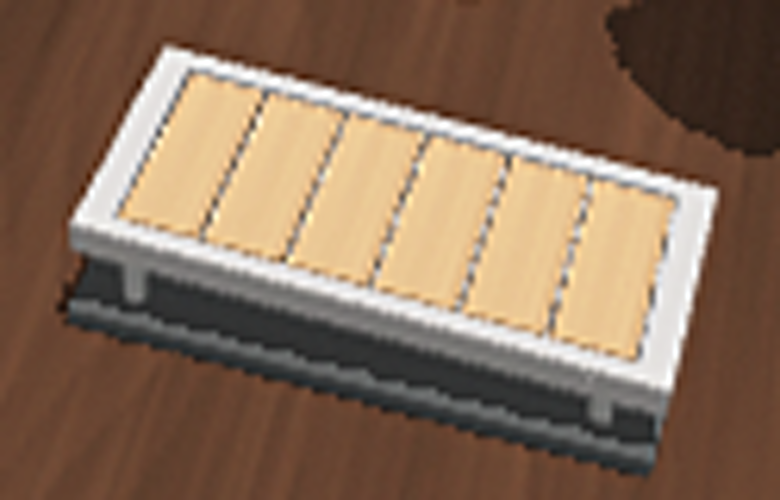

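View pics/s11.png

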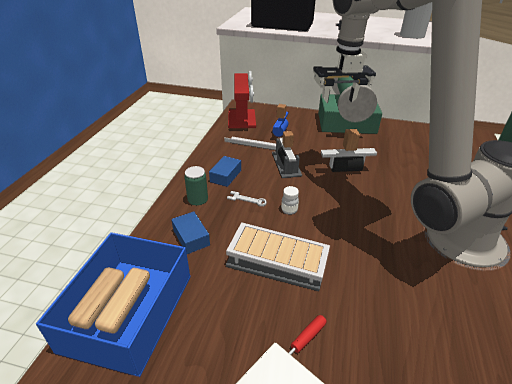

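The crops show the roller seated between the lips at side pixel (288,155). All six slats are flush and their side faces no longer show; nothing else has moved and the gripper is clear.

```bash
python3 -c "
from h import *
s=sensors.observe();print(s['time'],abs(s['qvel']).max(),s['contact_force'])
print(hand_in())"
```

```text
22.5 0.00363952958557779 [0.16178895 0.20766304 0.12509354]
the job is handed in; nothing more can be done
None
```

The roller went from slat 0 to slat 5 in one unlifted pass, and then back into its rack. The job was handed in at 22.5 s of the 72 s allowed.

- **Pressing force:** it read about 13 to 17 N for most of the pass, and rose to about 19.6 N climbing onto slat 1. I only had readings every 0.2 to 0.3 s, so shorter peaks between them were not seen.
- **Slats:** in the last side picture all six slats lie flush with the rim. I judged this by eye from the images, because the slat depths cannot be read directly.
- **Roller:** it was put down on the rack's seats at the same height it was picked up from, within about 0.5 mm. The pictures show it hanging between the lips.
- **Surroundings:** nothing else looked moved, and the wrist force was about 0 N with the arm standing clear.
- **Disagreements:**
  - The bed's slope was about 0.02 rad by camera but roughly 0.04 to 0.05 rad by force, so I followed the force.
  - The tool leaned about 0.03 rad forward during the pass and kept that lean while I hung the roller up, with no visible effect.

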